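Hook the rule on the ash-tray rim, draw it out to 75 mm and lock it

TASK

Set the clear distance in front of the ash tray with the retractable rule: catch its hook inside the tray's near rim, back the case straight off square to the rim until about 75 mm of blade shows between the hook and the case, and lock it at the notch nearest there by pressing the case down on the floor until its sole plate is home, easing it along a little to find the notch. Let go and leave the rule standing on the floor, locked, with the hook still over the rim. Do not yank the hook or jam the case down hard, do not lock it early, and leave everything else where it is.

Things in the scene. Friction and masses are not known exactly. Their poses are not given: they have to be found in the camera images.
- tape: the retractable rule: grey plastic case with a rounded hump on top, 90 mm long (x), 36 mm wide (y, flat sides), steel blade and hook in front, steel sole plate below; about 0.3 kg. Origin: underside of the sole plate when that is out (0 on the floor at the start), under the middle of the case; x points out of the front, the way the blade comes out, z up. Case top 56 mm, case underside 9 mm above the origin.
- tape_mid (a point): middle of the rule's case at the height of the blade, 30 mm above the origin of tape, same axes; the place to grip it, across the 36 mm width (gripped higher, the blade's pull tips the case in the fingers). The front face of the case is 45 mm ahead of it.
- hook (a point): lower end of the inner face (towards the case) of the rule's hook, a plate 20 mm wide, 4 mm thick, hanging 17 mm below the blade's underside. x points away from the case, z up. Blade run in: 60 mm ahead of tape_mid and 18 mm below it; moves ahead as the blade comes out. Teeth under the blade hang 3.5 mm.
- blade (a joint): how far the blade is pulled out, m: 0 = run in, with 15 mm between the hook's inner face and the front of the case; 0.060 = 75 mm between them; end stop at 0.070. A spring draws it in: 2.4 N at 0, 4.8 N at 0.060. Nothing but the lock holds it out.
- sole (a joint): how far the sole plate (80 x 32 mm, under the case with a 5 mm gap) is pushed up into the case, m: 0 = out, blade free; 0.005 = home, blade locked. It moves stiffly (7 N, and 3 N more per 10 mm/s), stays where pushed and cannot be got out again. Pressing the case down on the floor pushes it in and lowers the case by 5 mm.
- sole_tooth (a point): the lock's tooth on the sole, inside the case, 30 mm ahead of the origin of tape. At sole 0.0015 it meets the blade's rack: teeth 4 mm wide every 6 mm, lock tooth 1.5 mm, round-tipped; where the gaps fall differs from rule to rule and cannot be seen. On a crest the sole stops there and the force climbs: ease the pressure to a few N (do not lift off), shift the case up to 1 mm towards the rim, press again to 12-14 N, until it drops in.
- tray: the ash tray, shallow open sheet-metal tray screwed to the floor: 160 mm (x) by 280 mm (y), rim 18 mm high and 4 mm thick all round, floor 2 mm thick. Origin: centre of its underside; x points away from the robot across the 160 mm, z up.
- lip (a point): middle of the tray's near rim (a 280 mm side, the one nearest the robot): top edge of its inner face, 18 mm above the floor, axes as the tray: x points into the tray, square to this rim; y along the rim. The rim's outer face is 4 mm behind.
- kettle: bystander: small aluminium kettle, 140 mm across, 155 mm high; origin centre of underside.
- poker: bystander: steel poker, 520 mm long, lying at the right-hand side; origin at its bent working end.
- fan: bystander: red plastic hand fan, lying flat, 250 mm long; origin on its handle.
- lighter: bystander: gas lighter with a trigger, 200 mm long, lying down; origin near its middle.
- tin: bystander: open round charcoal tin, 150 mm across and high; origin centre of underside.
- tin_lid: bystander: round lid of the tin, 156 mm across, lying on the floor; origin centre of underside.
- coal_a: bystander: lump of charcoal about 44 mm across lying in the tray, beyond its middle; origin its underside.
- coal_b: bystander: lump of charcoal about 36 mm across lying in the tray, beyond its middle; origin its underside.
Mind the look-alikes: they are no part of the job. Of the things shaped like the tape, the grey one is meant.

How it is judged (in metres and radians):
On the way, in this order (a step that is already met when the one before it is completed fails the run):
1. the hook is caught inside the near rim and the blade is being drawn out, the lock still free (x of hook in the frame of lip between -0.003 and 0.015 m and y of hook in the frame of lip between -0.115 and 0.115 m and z of hook in the frame of lip below -0.001 m and value of joint blade above 0.015 m and value of joint sole below 0.002 m and contact force between tape and tray above 1 N), for 0.1 s.
2. locked at 75 mm with the hook over the rim (value of joint blade between 0.0545 and 0.0655 m and value of joint sole above 0.004 m and x of hook in the frame of lip between -0.003 and 0.015 m and y of hook in the frame of lip between -0.115 and 0.115 m and z of hook in the frame of lip below -0.004 m), for 0.2 s.
At the end, for the whole second after the job is handed in: Rule upright (0.08 rad) on the floor, at rest, square to the near rim (0.15 rad), blade at 0.060 m within 5.5 mm (75 mm showing), sole in over 4 mm, hook still over the near rim: inner face 3 mm behind to 15 mm inside the rim's inner face, tip 4 mm or more below its top (all of step 2 and angle between the x axis of tape and the x axis of tray, either way round below 0.15 rad and angle between tape's own z axis and vertical below 0.08 rad and height (world z) of tape between -0.006 and 0.002 m and linear speed of tape below 0.02 m/s); the robot touches nothing.
It fails at once if the rule pulls or pushes on the tray with more than 15 N (contact force between tape and tray above 15 N).
It fails at once if the case is pressed on the floor with more than 25 N (contact force between tape and patch above 25 N).
It fails at once if the lock is pushed in before the blade is drawn out (value of joint sole above 0.004 m and value of joint blade below 0.04 m).
It fails at once if a bystander is moved by more than 20 mm (distance of any of kettle, poker, fan, lighter, tin, tin_lid, coal_a, coal_b from where it was at the start of the episode above 0.02 m).
It also fails if it takes over 58 s, if anything falls off the work surface, if the arm or the gripper's body presses on something with over 40 N, if the wrist force passes 120 N, or if a joint passes its speed limit or range.

ROBOT

A 7-joint arm with a two-finger parallel gripper is mounted at the origin on the work surface. World frame = base frame: x ahead of the robot, y to its left, z up, the work surface at z = 0. Lengths are in mm, angles in rad, forces in N, time in s.
With the tool pointing down it reaches from about 350 to 775 mm from the base axis. Payload 3.1 kg.
Tool frame: the origin (TCP) lies midway between the tips of the shut fingers; the grasp point (between the pads) lies 19 mm behind it; z points along the fingers, x is the direction in which the jaws open and shut, and the axes are right-handed (so a half turn about z gives the same grasp; the last joint's range is limited). The gripper opens to 85 mm and grips with 20 to 120 N. Pads are 22 mm wide; open, the fingers measure 114 mm over their backs; the gripper's body (76 mm by 85 mm) begins 54 mm behind the grasp point. The pads swing forward as they close: fully open they stand 13 mm farther back than shut.
Start: joints at [-1.209, 0.311, 0.014, 1.512, -0.004, 1.319, -0.027], TCP at [216.079, 505.794, 231.304] pointing down, gripper open.
Joint ranges: [-2.7, 2.7], [-0.3, 1.91], [-1.27, 1.3], [0.12, 2.57], [-1.44, 4.58], [0.2, 2.03], [-3.05, 3.05]. Speed limits (rad/s): [2.79, 2.79, 3.14, 3.14, 3.14, 3.14, 3.14].

INTERFACE

Orientations are given as a rotation vector (axis times angle).
In Python, from station import ctrl, viewer gives the robot as it stands.
- The arm moves only by the tool arm_command, never from a script. Its argument "rows" is text: rows parted by semicolons, each of 7 numbers parted by spaces: the shift along the tool's x, y, z in cm, then the turn, a rotation vector about the tool's x, y, z in rad, then the gripper command: -1 is fully open, 1 is shut, values between are in proportion. In form: dx dy dz ax ay az claw; .... A call has 1 to 8 rows; each row is the pose to reach, as a shift and turn from the pose commanded when the call began, along the tool's axes at that moment; what a row does not reach only later rows make up. A row lasts 1/8 s, in which the tool goes at most 62.5 mm and 10.7 degrees, less where a joint would pass 70% of its speed; a pose out of reach is approached as far as the arm can. A call with a gripper value outside its range is refused whole. The fingers move at their own pace and stop on an object; "newtons" is the grip in N (left out, the last holds). Time passes only in rows, so rows that repeat a pose let the fingers close. It gives the time, the measured TCP pose, the force and the opening at its end, in the units of the state.
- ctrl.get_state(): the state, without advancing time (a new reading comes with each control period).
- viewer.read_camera(name): name is "scene" or "top" or "wrist"; returns (picture, depth): 384x512x3 uint8, red, green, blue; 384x512 float32, mm along the optical axis (not along the pixel's ray), 0 where there is no reading.
- viewer.get_calibration(name): a dict with "intrinsics" (3x3 intrinsics, pixels), "extrinsics" (4x4, takes a point from world to camera coordinates). Camera axes: x right, y up, looking along -z (the intrinsics and any distortion apply to the point x, -y, -z); pixel columns grow to the right and rows downward; lengths in mm; the calibration is good to about 2 mm. A picture is of the moment at which its call begins: read the wrist's pose just before it. get_calibration takes no time and is no camera call; for the wrist camera it gives the pose at the moment of the call.
- ctrl.job_done(): hands the job in, once; it reports no verdict.
The state is a dict: "time_s": time; "joint_pos": joint angles; "dq": joint speeds; "tau": joint torques, N m; "position": TCP position; "orientation": TCP orientation; "contact_force": force on the tool from outside, world axes, zero at the start; "ft_torque": the same for the moment, N m; "opening": opening from 0.0 (shut) to 1.0 (fully open).
Only numpy, scipy, OpenCV 4.12 (cv2) and the standard library are available. Lean on these libraries where they do the work, as an engineer would, in place of code of your own. Each camera call takes 0.05 s, during which the arm holds its last target.

## Working session

There is one attempt and no reset: what is moved stays moved. The work goes in short steps, Python scripts to look and compute and a tool call to move; the robot and the scene stay as the last step left them, time stands still between calls to the robot, and variables do not carry over. Pictures are saved under pics/ and viewed, and the job is handed in when it is done.

Besides the shell and the picture viewer there is one more tool, called after "Emit:" as a command line: name --argument value ..., lists and objects as JSON in quotes. arm_command: Moves the arm, as the interface text tells. Its arguments: {"type":"object","properties":{"rows":{"type":"string"},"newtons":{"type":"number"}},"required":["rows"]}

```bash
ls; mkdir -p pics; cat > h.py <<'E'
import numpy as np, cv2
from station import ctrl, viewer
def grab(n,f):
    cal=viewer.get_calibration(n); im,d=viewer.read_camera(n)
    cv2.imwrite(f'pics/{f}.png',cv2.cvtColor(im,cv2.COLOR_RGB2BGR))
    np.savez(f'pics/{f}.npz',im=im,d=d,K=cal['intrinsics'],E=cal['extrinsics'],**{k:np.array(v) for k,v in cal.items() if k not in('intrinsics','extrinsics')})
    return im,d,cal
def load(f):
    z=np.load(f'pics/{f}.npz',allow_pickle=True); return z
def ray(z,u,v):
    K=z['K'];E=z['E'];R=E[:3,:3];t=E[:3,3]
    c=np.array([(u-K[0,2])/K[0,0],-(v-K[1,2])/K[1,1],-1.0])
    return -R.T@t, R.T@c
def onz(z,u,v,h):
    o,d=ray(z,u,v); return o+d*(h-o[2])/d[2]
def dep(z,u,v):
    o,d=ray(z,u,v); return o+d*z['d'][int(v),int(u)]
def proj(z,p):
    K=z['K'];E=z['E'];c=E[:3,:3]@np.asarray(p,float)+E[:3,3]
    return K[0,0]*c[0]/-c[2]+K[0,2], K[1,1]*-c[1]/-c[2]+K[1,2]
E
python3 - <<'E'
from h import *
for n in ('top','scene','wrist'):
    im,d,c=grab(n,n+'0'); print(n,c)
print(ctrl.get_state())
E
```

```text
pics
top {'intrinsics': array([[486.29082226,   0.        , 268.85771262],
       [  0.        , 486.29082226, 195.49245081],
       [  0.        ,   0.        ,   1.        ]]), 'extrinsics': array([[-2.87868266e-04, -9.99975255e-01,  7.02900961e-03,
        -8.83479791e+01],
       [ 9.88408935e-01,  7.82582315e-04,  1.51812926e-01,
        -5.30662020e+02],
       [-1.51814670e-01,  6.99123803e-03,  9.88384251e-01,
        -1.64439827e+03],
       [ 0.00000000e+00,  0.00000000e+00,  0.00000000e+00,
         1.00000000e+00]])}
scene {'intrinsics': array([[419.7902283 ,   0.        , 252.75333955],
       [  0.        , 419.7902283 , 192.60431791],
       [  0.        ,   0.        ,   1.        ]]), 'extrinsics': array([[-8.23141613e-01,  5.67691623e-01, -1.28103885e-02,
         4.99399609e+02],
       [-4.62088011e-01, -6.56565872e-01,  5.96150925e-01,
         1.73748115e+02],
       [ 3.30019022e-01,  4.96636160e-01,  8.02770184e-01,
        -1.35400275e+03],
       [ 0.00000000e+00,  0.00000000e+00,  0.00000000e+00,
         1.00000000e+00]])}
wrist {'intrinsics': array([[331.
[... 485 characters left out ...]
00000e+00]])}
{'time_s': 0.15, 'joint_pos': array([-1.20868594,  0.31153166,  0.01403421,  1.51267907, -0.00442727,
        1.31921027, -0.02723284]), 'dq': array([ 0.00018947, -0.00261814, -0.00014473, -0.00350872, -0.00025398,
        0.00069172, -0.001473  ]), 'tau': array([ 4.75218276e-04, -3.80275226e+01,  1.46360882e-01, -2.30849218e+01,
        1.24246540e-02,  9.70671972e-03,  2.00812389e-05]), 'position': array([215.88732658, 505.25771825, 230.48027333]), 'orientation': array([ 2.62092489e+00,  1.73025909e+00, -2.29784465e-03]), 'contact_force': array([-0.73944425,  1.01300115, -0.37635065]), 'ft_torque': array([ 0.0091924 , -0.03122192, -0.0013807 ]), 'opening': 0.9969107120842854}
```

View pics/top0.png

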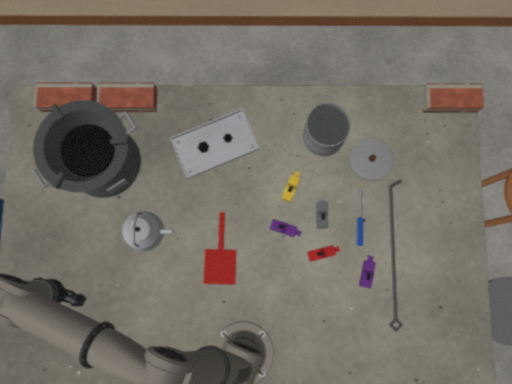

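View pics/scene0.png

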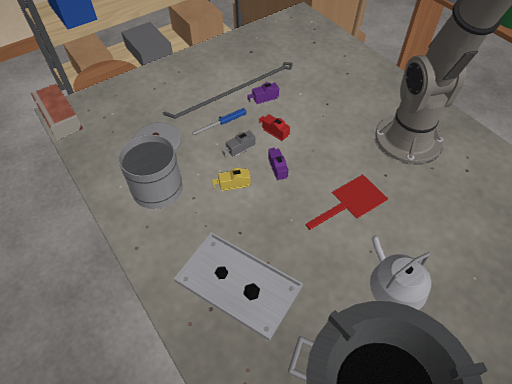

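View pics/wrist0.png

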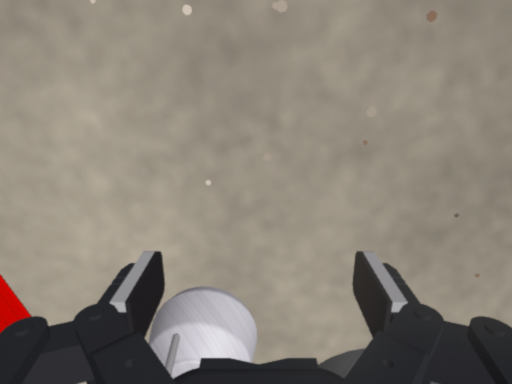

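The top view shows the tray at about (214,143), the grey rule at about (322,214) and coloured look-alikes around it. I'll enlarge both areas.

```bash
python3 - <<'E'
from h import *
z=load('top0'); im=z['im'][:,:,::-1]
a=cv2.resize(im[185:245,285:365],None,fx=8,fy=8,interpolation=cv2.INTER_CUBIC)
b=cv2.resize(im[100:185,160:270],None,fx=7,fy=7,interpolation=cv2.INTER_CUBIC)
cv2.imwrite('pics/a.png',a);cv2.imwrite('pics/b.png',b)
z=load('scene0'); im=z['im'][:,:,::-1]
cv2.imwrite('pics/c.png',cv2.resize(im[110:200,200:300],None,fx=7,fy=6,interpolation=cv2.INTER_CUBIC))
E
```

```text
(no output)
```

View pics/a.png

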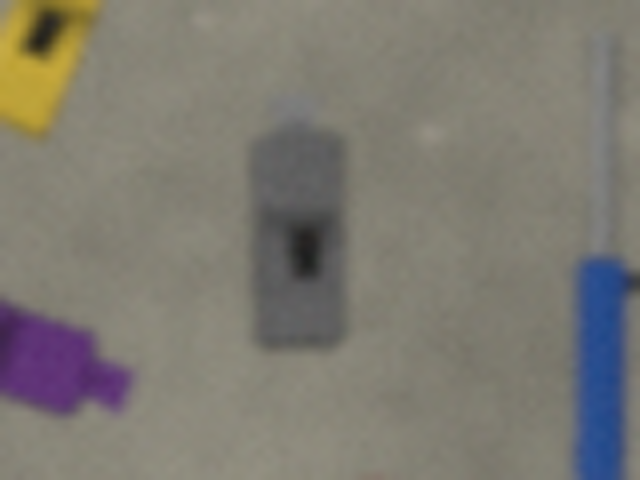

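View pics/b.png

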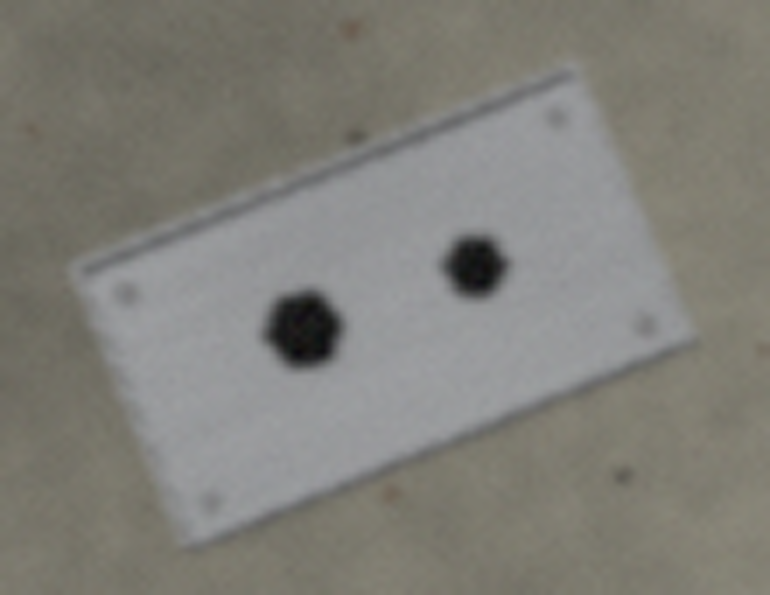

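View pics/c.png

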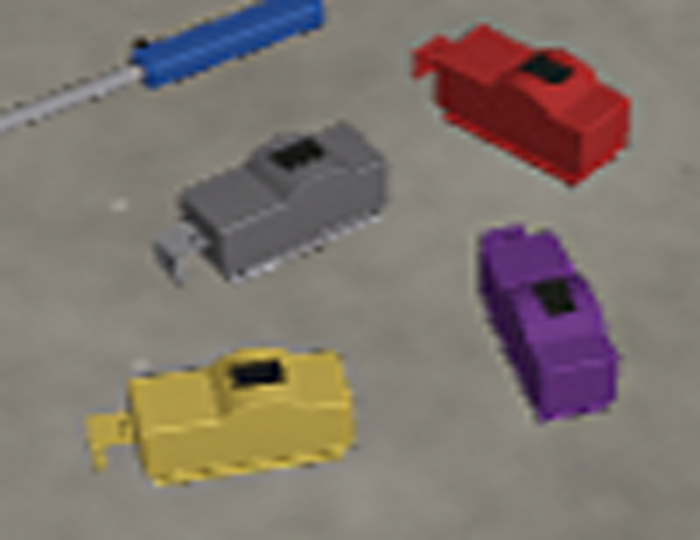

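```bash
python3 - <<'E'
from h import *
z=load('top0')
im=z['im'].astype(np.float32)
o=-z['E'][:3,:3].T@z['E'][:3,3]; print('cam',o)
# tray mask by brightness
hsv=cv2.cvtColor(z['im'],cv2.COLOR_RGB2HSV)
bl=im[:,:,2]-im[:,:,0]
sub=np.zeros(hsv.shape[:2],np.uint8); sub[100:185,160:270]=1
m=((bl>2)&(sub>0)).astype(np.uint8)
m=cv2.morphologyEx(m,cv2.MORPH_CLOSE,np.ones((5,5)))
cs,_=cv2.findContours(m,cv2.RETR_EXTERNAL,cv2.CHAIN_APPROX_NONE); c=max(cs,key=cv2.contourArea)
print(cv2.contourArea(c),cv2.boxPoints(cv2.minAreaRect(c)))
H=cv2.approxPolyDP(c,4,True)[:,0]; print(H)
for name,p in zip(('nL','nR','fR','fL'),[(160+184/7,100+548/7),(160+698/7,100+340/7),(160+575/7,100+65/7),(160+72/7,100+268/7)]):
    u,v=p[0]-.45,p[1]-.45
    print(name,p,onz(z,u,v,18).round(1), dep(z,round(u),round(v)).round(1))
a=onz(z,160+184/7-.45,100+548/7-.45,18);b=onz(z,160+698/7-.45,100+340/7-.45,18);f=onz(z,160+575/7-.45,100+65/7-.45,18)
print(np.linalg.norm(a-b),np.linalg.norm(b-f), np.degrees(np.arctan2(*(b-a)[:2])))
# grey tape
sub[:]=0; sub[190:235,308:336]=1
g=(im.mean(2)<105)&(sub>0); m=g.astype(np.uint8)
cs,_=cv2.findContours(m,cv2.RETR_EXTERNAL,cv2.CHAIN_APPROX_NONE); c=max(cs,key=cv2.contourArea)
print(cv2.minAreaRect(c),cv2.boundingRect(c))
for (x,y) in [(250,130),(345,130),(258,348),(345,348),(300,340),(292,95)]:
    u,v=285+x/8-.45,185+y/8-.45
    print((x,y),(u,v),onz(z,u,v,45).round(1),onz(z,u,v,30).round(1),dep(z,round(u),round(v)).round(1))
E
```

```text
cam [ 274.84186879  -76.43412647 1706.4797047 ]
3021.5 [[170.45306 138.00354]
 [241.23184 108.32212]
 [257.85574 147.96371]
 [187.07697 177.64514]]
[[241 111]
 [173 139]
 [188 176]
 [257 148]]
nL (186.28571428571428, 178.28571428571428) [597.  204.5  18. ] [597.3 204.8  13.1]
nR (259.7142857142857, 148.57142857142856) [705.1 -54.2  18. ] [710.7 -53.   -2.2]
fR (242.14285714285714, 109.28571428571429) [850.6   9.6  18. ] [858.4   9.7  -6.5]
fL (170.28571428571428, 138.28571428571428) [742.3 265.4  18. ] [741.5 264.6  18.7]
280.4222884333408 158.9588706190437 157.33195878836278
((321.5, 214.5), (27.0, 11.0), 90.0) (316, 201, 12, 28)
(250, 130) (315.8, 200.8) [ 511.6 -250.3   45. ] [ 513.8 -251.9   30. ] [ 5.173e+02 -2.557e+02 -1.000e-01]
(345, 130) (327.675, 200.8) [ 511.7 -291.3   45. ] [ 513.8 -293.3   30. ] [ 516.7 -297.7    4.5]
(258, 348) (316.8, 228.05) [ 417.4 -252.3   45. ] [ 418.7 -253.9   30. ] [ 419.9 -255.9   17.7]
(345, 348) (327.675, 228.05) [ 417.4 -289.6   45. ] [ 418.7 -291.5   30. ] [ 4.215e+02 -2.965e+02 -3.000e-01]
(300, 340) (322.05, 227.05) [ 420.8 -270.4   45. ] [ 422.1 -272.1   30. ] [ 420.7 -269.8   48.3]
(292, 95) (321.05, 196.425) [ 526.9 -268.7   45. ] [ 529.2 -270.4   30. ] [ 535.5 -273.9   -1.6]
```

```bash
cat >> h.py <<'E'
from scipy.spatial.transform import Rotation as Ro
def goal(p,yaw,st=None):
    """yaw: world direction (deg) of tool x, tool down; prints cm/rad shift in tool axes"""
    st=st or ctrl.get_state(); R0=Ro.from_rotvec(st['orientation'])
    a=np.radians(yaw); x=np.array([np.cos(a),np.sin(a),0]); zz=np.array([0,0,-1.]); y=np.cross(zz,x)
    R1=Ro.from_matrix(np.array([x,y,zz]).T)
    print('t',round(st['time_s'],2),'pos',st['position'].round(1),'F',st['contact_force'].round(1),'op',round(st['opening'],3),'j',st['joint_pos'].round(2))
    print('shift cm',(R0.inv().apply(np.asarray(p)-st['position'])/10).round(2),'turn',(R0.inv()*R1).as_rotvec().round(3))
E
python3 - <<'E'
from h import *
goal((400,100,230),-11.6)
E
```

```text
t 0.15 pos [215.9 505.3 230.5] F [-0.7  1.  -0.4] op 0.997 j [-1.21  0.31  0.01  1.51 -0.    1.32 -0.03]
shift cm [-30.03  32.85   0.1 ] turn [1.000e-03 1.000e-03 1.369e+00]
```

Emit:
arm_command --rows "-30 33 0 0 0 1.37 -1;-30 33 0 0 0 1.37 -1;-30 33 0 0 0 1.37 -1;-30 33 0 0 0 1.37 -1;-30 33 0 0 0 1.37 -1;-30 33 0 0 0 1.37 -1;-30 33 0 0 0 1.37 -1;-30 33 0 0 0 1.37 -1"

```text
time_s: 1.15
position: [403.0, 95.0, 231.5]
orientation: [3.122, -0.338, 0.002]
contact_force: [-0.3, 0.5, -0.8]
opening: 1.003
```

```bash
python3 - <<'E'
from h import *
goal((464.5,-271,200),-90)
goal((500,-271,200),-90)
E
```

```text
t 1.15 pos [403.   95.  231.5] F [-0.3  0.5 -0.8] op 1.003 j [-0.75  0.02  0.49  1.86 -0.01  1.26 -0.47]
shift cm [13.82 34.44  3.2 ] turn [ 0.    -0.002  1.355]
t 1.15 pos [403.   95.  231.5] F [-0.3  0.5 -0.8] op 1.003 j [-0.75  0.02  0.49  1.86 -0.01  1.26 -0.47]
shift cm [17.29 33.68  3.2 ] turn [ 0.    -0.002  1.355]
```

Emit:
arm_command --rows "13.8 34.4 3 0 0 1.355 -1;13.8 34.4 3 0 0 1.355 -1;13.8 34.4 3 0 0 1.355 -1;13.8 34.4 3 0 0 1.355 -1;13.8 34.4 3 0 0 1.355 -1;13.8 34.4 3 0 0 1.355 -1;13.8 34.4 3 0 0 1.355 -1;13.8 34.4 3 0 0 1.355 -1"

```text
time_s: 2.15
position: [467.5, -264.5, 200.3]
orientation: [2.231, -2.21, -0.003]
contact_force: [0.4, -1.1, -0.1]
opening: 0.996
```

```bash
python3 - <<'E'
from h import *
goal((464.5,-271,100),-90)
grab('wrist','wrist1')
goal((464.5,-271,100),-90)
E
```

```text
t 2.15 pos [ 467.5 -264.5  200.3] F [ 0.4 -1.1 -0.1] op 0.996 j [-0.2   0.41  0.94  1.62 -0.34  1.29 -0.76]
shift cm [ 0.65  0.29 10.03] turn [0.002 0.    0.01 ]
t 2.2 pos [ 467.7 -263.8  200.3] F [ 0.  -0.1 -0.7] op 0.999 j [-0.2   0.41  0.94  1.62 -0.34  1.29 -0.76]
shift cm [ 0.72  0.32 10.03] turn [0.002 0.001 0.011]
```

View pics/wrist1.png

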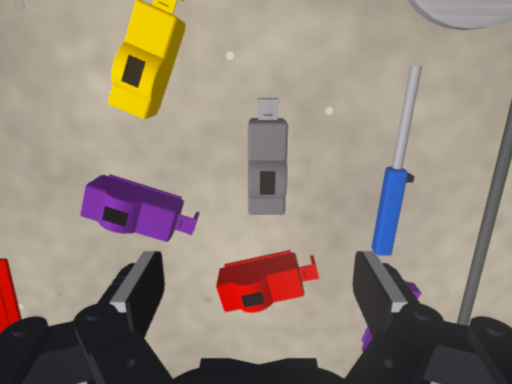

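The wrist view shows the grey case at columns 248–286, rows 119–214, with the hook at (268,98) and the red look-alike behind it.

```bash
python3 - <<'E'
from h import *
z=load('wrist1'); im=z['im'].astype(int)
print('tcp proj',proj(z,(467.6,-264,200)),'camera',-z['E'][:3,:3].T@z['E'][:3,3])
cv2.imwrite('pics/d.png',cv2.resize(z['im'][85:225,230:310,::-1],None,fx=4,fy=4,interpolation=cv2.INTER_CUBIC))
for u,v in [(258,125),(278,125),(268,105),(258,145),(278,145),(256,205),(280,205),(268,211),(268,170)]:
    print((u,v),dep(z,u,v).round(1))
E
```

```text
tcp proj (np.float64(258.5281573626192), np.float64(252.8626292251331)) camera [ 549.42353594 -263.16370947  342.72848759]
(258, 125) [ 507.8 -263.1   46.4]
(278, 125) [ 507.9 -280.9   45.7]
(268, 105) [ 524.  -272.1   31.4]
(258, 145) [ 489.8 -263.3   46.2]
(278, 145) [ 489.8 -281.5   45.2]
(256, 205) [ 431.9 -262.    47.4]
(280, 205) [ 431.9 -285.    46.9]
(268, 211) [ 425.4 -273.6   46.4]
(268, 170) [ 468.7 -272.6   54.1]
```

View pics/d.png

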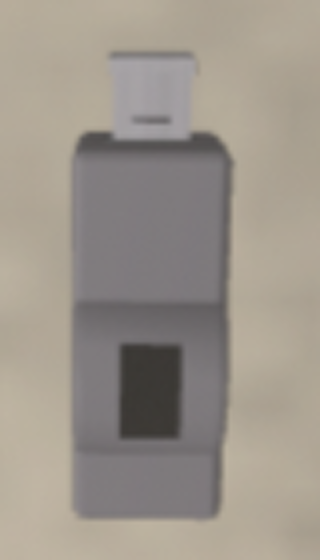

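```bash
python3 - <<'E'
from h import *
z=load('wrist1')
# edges on the 46 mm deck, crop coords/4 + (230,85)
for n,x,y,h in [('Ltop',76,150,46),('Rtop',226,160,46),('Lmid',76,290,46),('Rmid',221,290,46),('Lbot',76,500,46),('Rbot',219,500,46),('rear',150,514,46),('front',150,135,46),('bladeL',113,75,31),('bladeR',193,75,31),('hookfront',152,53,31)]:
    print(n,onz(z,230+x/4-.4,85+y/4-.4,h).round(1))
E
```

```text
Ltop [ 510.2 -254.8   46. ]
Rtop [ 508.4 -288.1   46. ]
Lmid [ 478.5 -254.8   46. ]
Rmid [ 478.8 -288.    46. ]
Lbot [ 426.5 -254.8   46. ]
Rbot [ 426.9 -289.4   46. ]
rear [ 423.  -272.8   46. ]
front [ 513.7 -271.1   46. ]
bladeL [ 525.3 -262.8   31. ]
bladeR [ 525.5 -281.1   31. ]
hookfront [ 530.3 -271.6   31. ]
```

Emit:
arm_command --rows "0.8 0.1 5 0 0 0.011 -1;0.8 0.1 10 0 0 0.011 -1;0.8 0.1 13 0 0 0.011 -1;0.8 0.1 13 0 0 0.011 -1;0.8 0.1 13 0 0 0.011 -1"

```text
time_s: 2.82
position: [467.7, -272.7, 72.5]
orientation: [-2.224, 2.217, -0.003]
contact_force: [-0.1, -0.3, 0.4]
opening: 0.999
```

```bash
python3 - <<'E'
from h import *
goal((466.5,-272,9),-90)
E
```

```text
t 2.83 pos [ 467.7 -272.7   72.5] F [-0.1 -0.3  0.4] op 0.999 j [-0.11  0.56  0.85  1.78 -0.48  1.03 -0.65]
shift cm [-0.07  0.14  6.35] turn [-0.002 -0.001  0.003]
```

Emit:
arm_command --rows "-0.05 0.15 3 0 0 0 -1;-0.05 0.15 5 0 0 0 -1;-0.05 0.15 6 0 0 0 -1;-0.05 0.15 6 0 0 0 -1;-0.05 0.15 6 0 0 0 -1;-0.05 0.15 6 0 0 0 -1"

```text
time_s: 3.58
position: [465.7, -272.4, 12.1]
orientation: [-2.223, 2.219, -0.002]
contact_force: [-0.1, -0.7, 0.1]
opening: 1.0
```

```bash
python3 - <<'E'
from h import *
grab('wrist','w2')
goal((466.5,-272,9),-90)
E
```

```text
t 3.62 pos [ 465.6 -272.4   12. ] F [-0.3 -0.7 -0.4] op 1.004 j [-0.07  0.63  0.79  1.83 -0.56  0.91 -0.59]
shift cm [-0.04 -0.09  0.3 ] turn [-0.001 -0.001  0.002]
```

View pics/w2.png

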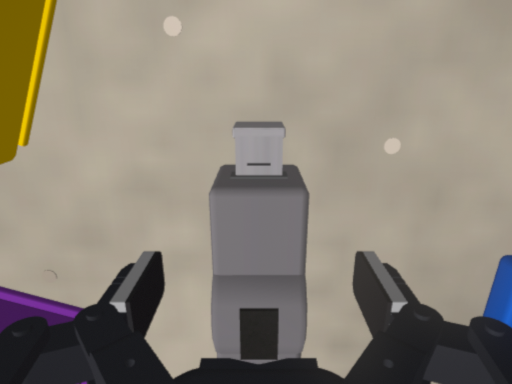

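The case sits centred between the fingers with the hook ahead of it at (260,150). Lowering 3 mm and closing.

Emit:
arm_command --rows "0 -0.05 0.3 0 0 0 -1;0 -0.05 0.3 0 0 0 -0.2;0 -0.05 0.3 0 0 0 0.2;0 -0.05 0.3 0 0 0 0.4;0 -0.05 0.3 0 0 0 1;0 -0.05 0.3 0 0 0 1;0 -0.05 0.3 0 0 0 1;0 -0.05 0.3 0 0 0 1" --newtons 50

```text
time_s: 4.62
position: [465.7, -272.4, 8.4]
orientation: [2.223, -2.219, 0.001]
contact_force: [-0.1, -2.5, -0.4]
opening: 0.416
```

```bash
python3 - <<'E'
from h import *
goal((466.5,-272,30),-90)
E
```

```text
t 4.62 pos [ 465.7 -272.4    8.4] F [-0.1 -2.5 -0.4] op 0.416 j [-0.07  0.64  0.79  1.83 -0.56  0.91 -0.59]
shift cm [-0.04 -0.08 -2.16] turn [-0.    -0.001  0.002]
```

Emit:
arm_command --rows "0 0 -2 0 0 0 1;0 0 -5 0 0 0 1;0 0 -9 0 0 0 1;0 0 -12 0 0 0 1;0 0 -12 0 0 0 1;0 0 -12 0 0 0 1"

```text
time_s: 5.38
position: [464.8, -270.7, 127.2]
orientation: [-2.224, 2.219, 0.005]
contact_force: [-0.6, -0.1, -4.3]
opening: 0.417
```

```bash
python3 - <<'E'
from h import *
grab('wrist','w3')
goal((466.5,-272,30),-90)
E
```

```text
t 5.42 pos [ 464.5 -270.6  126.6] F [ 0.2  1.3 -4.4] op 0.413 j [-0.15  0.49  0.9   1.72 -0.42  1.14 -0.7 ]
shift cm [ 0.17 -0.23  9.66] turn [0.003 0.002 0.002]
```

View pics/w3.png

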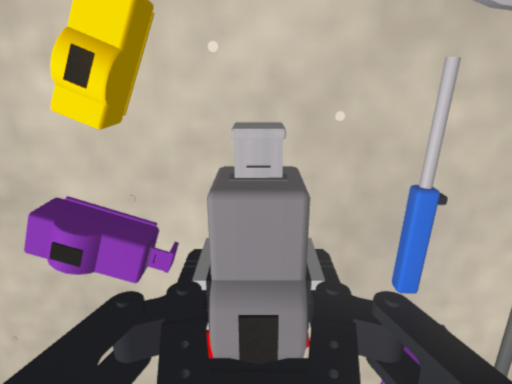

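```bash
python3 - <<'E'
from h import *
z=load('w3')
print('hook front edge',onz(z,259,123.5,148.7).round(1),'case front top',onz(z,234,168,126.6-8.4+46).round(1),onz(z,282,168,126.6-8.4+46).round(1))
goal((570,41,110),-67)
E
```

```text
hook front edge [ 530.3 -270.2  148.7] case front top [ 517.8 -262.   164.2] [ 517.9 -277.8  164.2]
t 5.42 pos [ 464.5 -270.6  126.6] F [ 0.2  1.3 -4.4] op 0.413 j [-0.15  0.49  0.9   1.72 -0.42  1.14 -0.7 ]
shift cm [-31.13 -10.62   1.71] turn [ 0.003  0.003 -0.399]
```

Emit:
arm_command --rows "-4 -1.3 0 0 0 -0.08 1;-9 -3 0 0 0 -0.16 1;-14 -4.7 0.5 0 0 -0.24 1;-19 -6.4 1 0 0 -0.32 1;-24 -8 1.5 0 0 -0.4 1;-28 -9.5 1.7 0 0 -0.4 1;-31.1 -10.6 1.7 0 0 -0.4 1;-31.1 -10.6 1.7 0 0 -0.4 1"

```text
time_s: 6.42
position: [570.3, 44.6, 108.8]
orientation: [2.626, -1.723, -0.007]
contact_force: [-0.3, -0.1, -3.2]
opening: 0.419
```

```bash
python3 - <<'E'
from h import *
grab('wrist','w4')
goal((570,41,110),-67)
E
```

```text
t 6.47 pos [569.8  41.1 109.1] F [-0.  -0.4 -4.2] op 0.412 j [-0.62  0.54  0.74  1.64 -0.39  1.12 -0.94]
shift cm [ 0.02 -0.01 -0.09] turn [0.004 0.001 0.004]
```

View pics/w4.png

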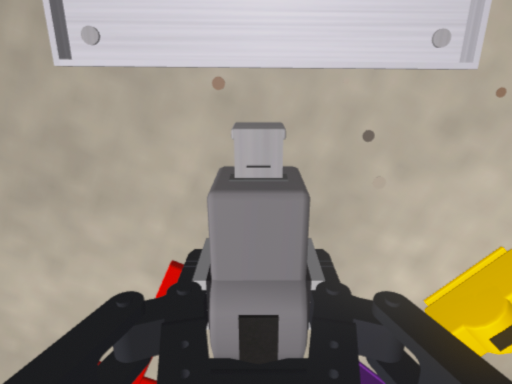

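The near rim's outer edge runs from about (53,67) to (480,68), nearly square to the rule, and the hook's front edge is at (259,123).

```bash
python3 - <<'E'
from h import *
z=load('w4'); im=z['im']
cv2.imwrite('pics/e.png',cv2.resize(im[50:80,30:130,::-1],None,fx=8,fy=8))
b=im[:,:,2].astype(int)-im[:,:,0].astype(int)
us=[];vs=[]
for u in list(range(70,225,5))+list(range(290,470,5)):
    col=b[40:90,u]; k=np.where(col>0)[0]
    k=k[k<38].max(); us.append(u);vs.append(40+k+.5)
pf=np.polyfit(us,vs,1); print(pf,np.abs(np.polyval(pf,us)-vs).max())
A=onz(z,70,np.polyval(pf,70),17.5);B=onz(z,460,np.polyval(pf,460),17.5)
n=np.array([-(B-A)[1],(B-A)[0]]);n/=np.linalg.norm(n); n*=np.sign(n[0])
print(A,B,'normal deg',np.degrees(np.arctan2(n[1],n[0])))
tcp=np.array([569.8,41.1])
for u,v in [(53,67.5),(480,68.5)]: print('corner',onz(z,u,v,18).round(1))
hk=onz(z,259,123.5,109.1+22.1)
print('hook front edge',hk,'from tcp along n',(hk[:2]-tcp)@n,'across',(hk[:2]-tcp)@[-n[1],n[0]])
print('rim outer from tcp',(A[:2]-tcp)@n,' hook front to rim outer',(A[:2]-hk[:2])@n)
# rule axis from blade sides
a=onz(z,(235+282)/2,170,131);
print('case side top L',onz(z,210,195,109.1-8.4+46).round(1),onz(z,210,275,109.1-8.4+46).round(1),onz(z,308,195,109.1-8.4+46).round(1),onz(z,306,275,109.1-8.4+46).round(1))
E
```

```text
[7.84060438e-03 6.48463085e+01] 0.6001593223657835
[601.40653286 195.16848993  17.5       ] [702.5241887 -42.6981629  17.5      ] normal deg 23.030455353516782
corner [595.7 205.   18. ]
corner [707.6 -54.6  18. ]
hook front edge [630.66497481  71.02818972 131.2       ] from tcp along n 67.72237293735542 across 3.7312065613105525
rim outer from tcp 89.36212910506687  hook front to rim outer 21.639756167711447
case side top L [604.3  77.4 146.7] [575.1  66.4 146.7] [617.4  47.3 146.7] [589.2  34.3 146.7]
```

View pics/e.png

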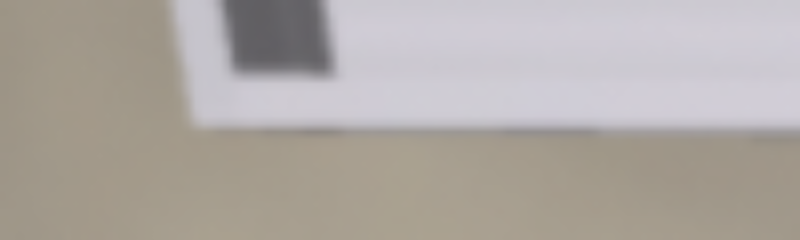

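Emit:
arm_command --rows "0 -2 1.5 0 0 0 1;0 -4.1 4 0 0 0 1;0 -4.1 7 0 0 0 1;0 -4.1 7.8 0 0 0 1;0 -4.1 7.8 0 0 0 1;0 -4.1 7.8 0 0 0 1;0 -4.1 7.8 0 0 0 1"

```text
time_s: 7.35
position: [609.7, 55.0, 34.7]
orientation: [-2.619, 1.733, -0.003]
contact_force: [0.2, 0.6, -3.5]
opening: 0.415
```

```bash
python3 - <<'E'
from h import *
goal((570,41,10),-67)
grab('wrist','w5')
grab('scene','s5')
z=load('s5'); cv2.imwrite('pics/s5c.png',cv2.resize(z['im'][200:340,170:310,::-1],None,fx=5,fy=4,interpolation=cv2.INTER_CUBIC))
goal((570,41,10),-67)
E
```

```text
t 7.35 pos [609.7  55.   34.7] F [ 0.2  0.6 -3.5] op 0.415 j [-0.56  0.69  0.68  1.6  -0.48  1.03 -0.91]
shift cm [-0.26  4.21  2.46] turn [-0.002 -0.001  0.   ]
t 7.45 pos [609.4  55.3  34.3] F [ 0.  -0.5 -3.5] op 0.412 j [-0.56  0.69  0.68  1.6  -0.48  1.03 -0.91]
shift cm [-0.23  4.19  2.42] turn [-0.002 -0.     0.001]
```

View pics/w5.png

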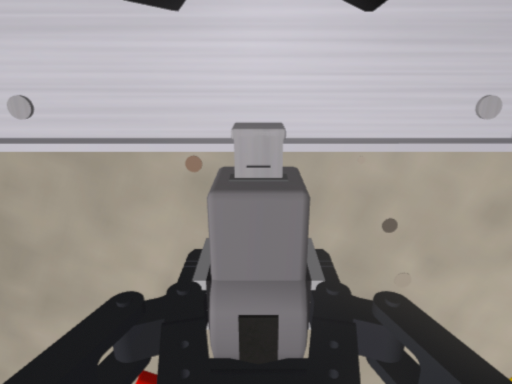

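View pics/s5c.png

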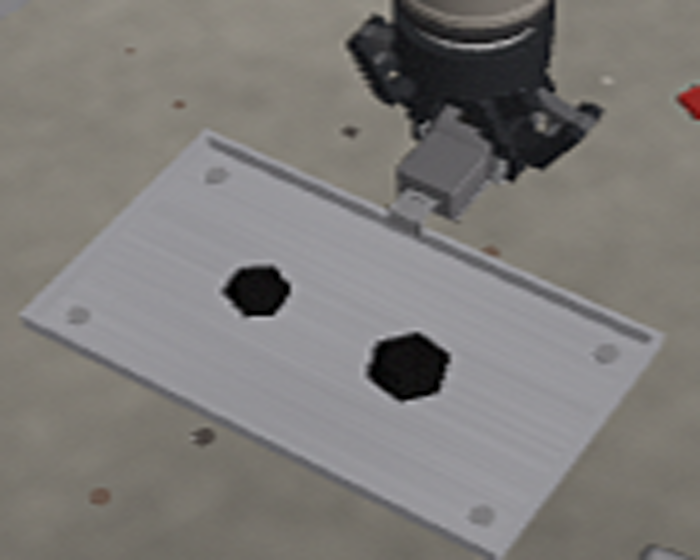

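The hook now overlaps the rim in the wrist view: rim top at rows 144–151, hook front edge at row 123. I'll work out the clearance before lowering.

```bash
python3 - <<'E'
from h import *
z=load('w5'); im=z['im']
print(im[130:158,120].astype(int).tolist())
n=np.array([np.cos(np.radians(23)),np.sin(np.radians(23))])
t=np.array([609.7,55.0])
for nm,v in [('outer',152),('inner',143.7)]:
    for u in (60,450): print(nm,(onz(z,u,v,18)[:2]-t)@n)
print('hook front top',(onz(z,259,123.5,34.7+22)[:2]-t)@n)
E
```

```text
[[195, 192, 201], [194, 191, 200], [193, 190, 199], [194, 191, 200], [194, 191, 199], [192, 189, 197], [190, 187, 194], [176, 172, 180], [133, 131, 137], [116, 114, 119], [114, 112, 116], [113, 111, 116], [117, 115, 120], [145, 142, 148], [190, 186, 194], [195, 191, 199], [195, 191, 198], [195, 191, 199], [195, 192, 199], [195, 192, 199], [194, 190, 197], [184, 179, 182], [156, 149, 138], [152, 144, 130], [152, 144, 130], [152, 144, 130], [153, 144, 130], [153, 145, 131]]
outer 46.79377227155628
outer 46.83083610763357
inner 50.89822554768923
inner 50.93661419522097
hook front top 65.72529364627583
```

Emit:
arm_command --rows "0 0 0.8 0 0 0 1;0 0 1.6 0 0 0 1;0 0 2 0 0 0 1;0 0 2 0 0 0 1;0 0 2 0 0 0 1;0 0 2 0 0 0 1"

```text
time_s: 8.2
position: [609.1, 55.2, 13.6]
orientation: [-2.62, 1.733, -0.001]
contact_force: [0.1, 0.3, -4.4]
opening: 0.417
```

```bash
python3 - <<'E'
from h import *
goal((570,41,10),-67)
E
```

```text
t 8.2 pos [609.1  55.2  13.6] F [ 0.1  0.3 -4.4] op 0.417 j [-0.55  0.71  0.66  1.61 -0.5   0.99 -0.9 ]
shift cm [-0.22  4.16  0.36] turn [-0.001 -0.     0.   ]
```

Emit:
arm_command --rows "0 0 0.3 0 0 0 1;0 0 0.3 0 0 0 1;0 0.3 0.3 0 0 0 1;0 0.6 0.3 0 0 0 1;0 0.8 0.3 0 0 0 1;0 1.0 0.3 0 0 0 1;0 1.2 0.3 0 0 0 1;0 1.4 0.3 0 0 0 1"

```text
time_s: 9.2
position: [596.5, 50.0, 10.6]
orientation: [-2.619, 1.733, -0.002]
contact_force: [2.5, 1.0, -4.4]
opening: 0.417
```

```bash
python3 - <<'E'
from h import *
goal((570,41,10),-67)
grab('wrist','w6')
E
```

```text
t 9.2 pos [596.5  50.   10.6] F [ 2.5  1.  -4.4] op 0.417 j [-0.56  0.7   0.66  1.65 -0.5   0.96 -0.89]
shift cm [-0.21  2.79  0.06] turn [-0.001 -0.     0.001]
```

View pics/w6.png

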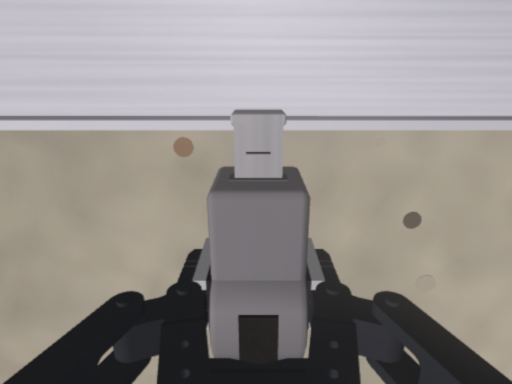

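Emit:
arm_command --rows "0 0.4 0 0 0 0 1;0 0.8 0 0 0 0 1;0 1.2 0 0 0 0 1;0 1.6 0 0 0 0 1;0 2 0 0 0 0 1;0 2.4 0 0 0 0 1;0 2.8 0 0 0 0 1;0 2.8 0 0 0 0 1"

```text
time_s: 10.25
position: [570.1, 38.8, 10.5]
orientation: [-2.619, 1.734, -0.0]
contact_force: [3.6, 2.4, -3.9]
opening: 0.419
```

```bash
python3 - <<'E'
from h import *
goal((570,41,10),-67)
E
```

```text
t 10.25 pos [570.1  38.8  10.5] F [ 3.6  2.4 -3.9] op 0.419 j [-0.56  0.65  0.67  1.73 -0.49  0.93 -0.86]
shift cm [-0.21 -0.08  0.05] turn [-0.  0.  0.]
```

Emit:
arm_command --rows "0 0.4 0 0 0 0 1;0 0.8 0 0 0 0 1;0 1.2 0 0 0 0 1;0 1.6 0 0 0 0 1;0 2 0 0 0 0 1;0 2.4 0 0 0 0 1;0 2.8 0 0 0 0 1;0 2.8 0 0 0 0 1"

```text
time_s: 11.25
position: [544.2, 27.8, 10.4]
orientation: [-2.62, 1.734, -0.0]
contact_force: [4.2, 1.6, -2.9]
opening: 0.416
```

```bash
python3 - <<'E'
from h import *
goal((570,41,10),-67)
grab('wrist','w7');grab('scene','s7')
z=load('s7'); cv2.imwrite('pics/s7c.png',cv2.resize(z['im'][180:300,190:330,::-1],None,fx=5,fy=5,interpolation=cv2.INTER_CUBIC))
goal((570,41,10),-67)
E
```

```text
t 11.25 pos [544.2  27.8  10.4] F [ 4.2  1.6 -2.9] op 0.416 j [-0.57  0.61  0.68  1.81 -0.48  0.89 -0.84]
shift cm [-0.21 -2.89  0.04] turn [-0.  0.  0.]
t 11.35 pos [544.6  27.9  10.4] F [ 4.7  1.8 -4. ] op 0.415 j [-0.57  0.61  0.68  1.81 -0.48  0.89 -0.84]
shift cm [-0.21 -2.85  0.04] turn [-0.    -0.     0.001]
```

View pics/w7.png

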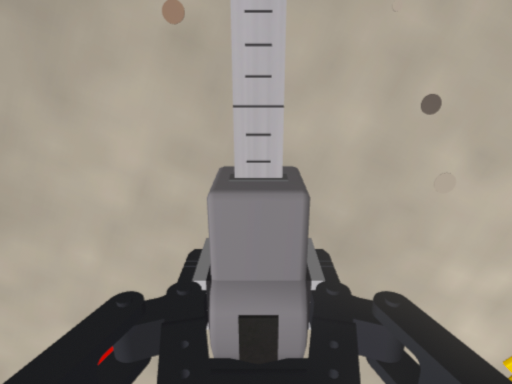

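View pics/s7c.png

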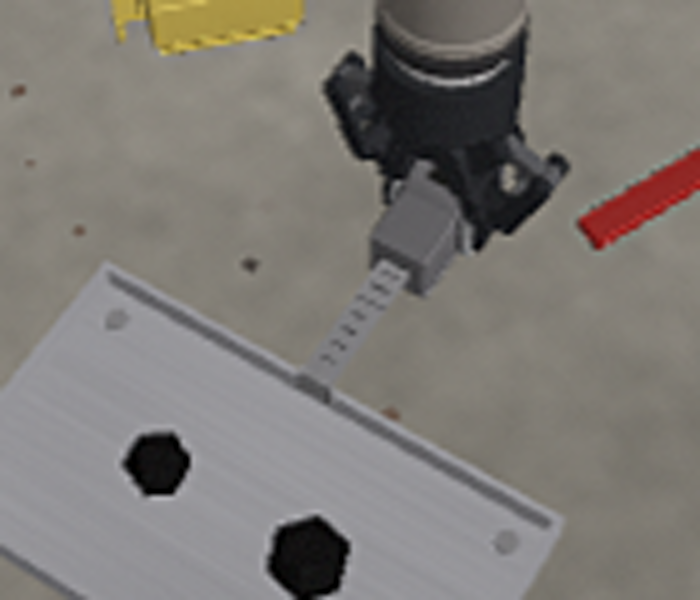

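Blade marks give about 62 mm drawn out, and the pose estimate gives about 60 mm. The hook is over the rim and the pull is about 5 N. Now pressing down in small steps.

Emit:
arm_command --rows "0 0 0.05 0 0 0 1;0 0 0.1 0 0 0 1;0 0 0.15 0 0 0 1;0 0 0.2 0 0 0 1;0 0 0.2 0 0 0 1"

```text
time_s: 11.98
position: [544.7, 27.9, 8.5]
orientation: [-2.62, 1.733, -0.001]
contact_force: [5.3, 2.0, -0.6]
opening: 0.412
```

Emit:
arm_command --rows "0 0 0.03 0 0 0 1;0 0 0.06 0 0 0 1;0 0 0.1 0 0 0 1;0 0 0.1 0 0 0 1"

```text
time_s: 12.48
position: [544.8, 27.9, 8.2]
orientation: [-2.619, 1.733, -0.001]
contact_force: [4.0, 1.7, 5.2]
opening: 0.416
```

Emit:
arm_command --rows "0 0 0.03 0 0 0 1;0 0 0.05 0 0 0 1;0 0 0.05 0 0 0 1"

```text
time_s: 12.85
position: [544.9, 27.9, 7.8]
orientation: [-2.619, 1.733, -0.001]
contact_force: [3.0, 3.0, 6.5]
opening: 0.414
```

Emit:
arm_command --rows "0 0 0.03 0 0 0 1;0 0 0.06 0 0 0 1;0 0 0.06 0 0 0 1;0 0 0.06 0 0 0 1"

```text
time_s: 13.35
position: [544.8, 27.9, 7.2]
orientation: [-2.619, 1.733, -0.001]
contact_force: [2.5, 2.7, 5.6]
opening: 0.412
```

Emit:
arm_command --rows "0 0 0.03 0 0 0 1;0 0 0.06 0 0 0 1;0 0 0.06 0 0 0 1;0 0 0.06 0 0 0 1"

```text
time_s: 13.85
position: [544.8, 27.9, 6.6]
orientation: [-2.619, 1.733, -0.0]
contact_force: [2.9, 2.3, 6.9]
opening: 0.414
```

Emit:
arm_command --rows "0 0 0.03 0 0 0 1;0 0 0.04 0 0 0 1;0 0 0.04 0 0 0 1"

```text
time_s: 14.22
position: [544.8, 27.9, 6.5]
orientation: [-2.619, 1.733, -0.0]
contact_force: [2.6, 3.1, 8.6]
opening: 0.414
```

The sole has stopped at z 6.5 with the force climbing to about 12.6 N, so the tooth is on a crest. Easing off, shifting toward the rim and pressing again.

Emit:
arm_command --rows "0 0 -0.06 0 0 0 1;0 0 -0.1 0 0 0 1;0 -0.05 -0.1 0 0 0 1;0 -0.08 -0.1 0 0 0 1;0 -0.08 -0.1 0 0 0 1;0 -0.08 -0.05 0 0 0 1;0 -0.08 0 0 0 0 1;0 -0.08 0 0 0 0 1"

```text
time_s: 15.22
position: [544.8, 27.9, 6.2]
orientation: [-2.62, 1.734, 0.001]
contact_force: [0.8, 1.3, 10.7]
opening: 0.418
```

Emit:
arm_command --rows "0 0 -0.1 0 0 0 1;0 0 -0.15 0 0 0 1;0 -0.05 -0.15 0 0 0 1;0 -0.1 -0.15 0 0 0 1;0 -0.1 -0.15 0 0 0 1"

```text
time_s: 15.85
position: [544.7, 27.9, 6.2]
orientation: [2.618, -1.733, -0.003]
contact_force: [1.9, -0.8, 1.3]
opening: 0.415
```

Emit:
arm_command --rows "0 0 0.05 0 0 0 1;0 0 0.1 0 0 0 1;0 0 0.13 0 0 0 1;0 0 0.13 0 0 0 1"

```text
time_s: 16.35
position: [544.8, 28.0, 6.1]
orientation: [2.619, -1.733, -0.003]
contact_force: [-1.2, -0.3, 8.7]
opening: 0.414
```

Emit:
arm_command --rows "0 0 -0.1 0 0 0 1;0 0 -0.16 0 0 0 1;0 -0.05 -0.16 0 0 0 1;0 -0.1 -0.16 0 0 0 1;0 -0.1 -0.16 0 0 0 1"

```text
time_s: 16.98
position: [547.0, 29.0, 6.6]
orientation: [2.62, -1.733, 0.0]
contact_force: [4.1, 1.3, -6.9]
opening: 0.416
```

Emit:
arm_command --rows "0 0 0.04 0 0 0 1;0 0 0.08 0 0 0 1;0 0 0.11 0 0 0 1;0 0 0.11 0 0 0 1"

```text
time_s: 17.48
position: [547.2, 29.1, 6.2]
orientation: [-2.62, 1.733, -0.0]
contact_force: [4.0, 0.9, -2.2]
opening: 0.412
```

Emit:
arm_command --rows "0 0 0.04 0 0 0 1;0 0 0.08 0 0 0 1;0 0 0.08 0 0 0 1;0 0 0.08 0 0 0 1"

```text
time_s: 17.98
position: [547.2, 29.1, 6.2]
orientation: [-2.619, 1.733, 0.0]
contact_force: [1.0, 0.6, 5.5]
opening: 0.414
```

Emit:
arm_command --rows "0 0 0.03 0 0 0 1;0 0 0.04 0 0 0 1;0 0 0.04 0 0 0 1"

```text
time_s: 18.35
position: [547.2, 29.1, 6.1]
orientation: [-2.619, 1.733, 0.0]
contact_force: [-0.3, 0.3, 8.2]
opening: 0.415
```

Emit:
arm_command --rows "0 0 -0.06 0 0 0 1;0 0 -0.11 0 0 0 1;0 -0.04 -0.11 0 0 0 1;0 -0.07 -0.11 0 0 0 1;0 -0.07 -0.11 0 0 0 1"

```text
time_s: 18.98
position: [547.2, 29.1, 6.2]
orientation: [2.62, -1.733, -0.002]
contact_force: [-1.1, -0.4, 6.3]
opening: 0.416
```

Emit:
arm_command --rows "0 0 0 0 0 0 1;0 0 0 0 0 0 1"

```text
time_s: 19.23
position: [547.1, 29.1, 6.2]
orientation: [2.62, -1.733, -0.002]
contact_force: [-0.5, 0.5, 6.2]
opening: 0.413
```

Emit:
arm_command --rows "0 0 -0.03 0 0 0 1;0 0 -0.05 0 0 0 1;0 0 -0.05 0 0 0 1"

```text
time_s: 19.6
position: [547.2, 29.1, 6.2]
orientation: [2.62, -1.733, -0.001]
contact_force: [-0.1, 0.4, 3.2]
opening: 0.419
```

Emit:
arm_command --rows "0 0 -0.04 0 0 0 1;0 0 -0.07 0 0 0 1;0 0 -0.07 0 0 0 1"

```text
time_s: 19.98
position: [548.4, 29.6, 6.4]
orientation: [-2.62, 1.733, -0.002]
contact_force: [6.1, 1.6, -6.7]
opening: 0.417
```

Emit:
arm_command --rows "0 0 0.05 0 0 0 1;0 0 0.1 0 0 0 1;0 0 0.14 0 0 0 1;0 0 0.18 0 0 0 1;0 0 0.18 0 0 0 1"

```text
time_s: 20.6
position: [548.6, 29.7, 6.0]
orientation: [-2.619, 1.732, -0.002]
contact_force: [4.3, 2.7, 3.5]
opening: 0.417
```

Emit:
arm_command --rows "0 0 0.03 0 0 0 1;0 0 0.06 0 0 0 1;0 0 0.06 0 0 0 1;0 0 0.06 0 0 0 1"

```text
time_s: 21.1
position: [548.6, 29.7, 5.5]
orientation: [-2.619, 1.732, -0.002]
contact_force: [2.6, 3.4, 7.6]
opening: 0.421
```

It went below the crest height (z 5.5), so it may be dropping in. Continuing gently.

Emit:
arm_command --rows "0 0 0.03 0 0 0 1;0 0 0.06 0 0 0 1;0 0 0.06 0 0 0 1;0 0 0.06 0 0 0 1"

```text
time_s: 21.6
position: [548.6, 29.7, 5.1]
orientation: [-2.619, 1.732, -0.002]
contact_force: [2.3, 3.2, 7.3]
opening: 0.417
```

Emit:
arm_command --rows "0 0 0.03 0 0 0 1;0 0 0.06 0 0 0 1;0 0 0.09 0 0 0 1;0 0 0.1 0 0 0 1;0 0 0.1 0 0 0 1"

```text
time_s: 22.22
position: [548.6, 29.6, 4.1]
orientation: [-2.619, 1.732, -0.002]
contact_force: [3.0, 3.3, 7.7]
opening: 0.416
```

Emit:
arm_command --rows "0 0 0.03 0 0 0 1;0 0 0.06 0 0 0 1;0 0 0.09 0 0 0 1;0 0 0.1 0 0 0 1;0 0 0.1 0 0 0 1"

```text
time_s: 22.85
position: [548.6, 29.6, 3.5]
orientation: [-2.619, 1.732, -0.002]
contact_force: [1.8, 1.7, 9.7]
opening: 0.42
```

Emit:
arm_command --rows "0 0 0.02 0 0 0 1;0 0 0.03 0 0 0 1;0 0 0.03 0 0 0 1;0 0 0.03 0 0 0 1"

```text
time_s: 23.35
position: [548.6, 29.7, 3.5]
orientation: [-2.618, 1.732, -0.001]
contact_force: [2.0, 3.2, 12.2]
opening: 0.414
```

z has stopped at 3.5, 5.0 mm below first contact, and the force is climbing, so the sole is home. Easing the pressure before release.

Emit:
arm_command --rows "0 0 -0.05 0 0 0 1;0 -0.03 -0.1 0 0 0 1;0 -0.05 -0.15 0 0 0 1;0 -0.05 -0.15 0 0 0 1;0 -0.05 -0.15 0 0 0 1"

```text
time_s: 23.98
position: [548.6, 29.7, 3.5]
orientation: [-2.62, 1.733, -0.001]
contact_force: [5.0, 3.0, 5.9]
opening: 0.42
```

```bash
python3 - <<'E'
from h import *
goal((570,41,10),-67)
grab('wrist','w8');grab('scene','s8')
z=load('s8'); cv2.imwrite('pics/s8c.png',cv2.resize(z['im'][180:300,190:330,::-1],None,fx=5,fy=5,interpolation=cv2.INTER_CUBIC))
goal((570,41,10),-67)
E
```

```text
t 23.98 pos [548.6  29.7   3.5] F [5.  3.  5.9] op 0.42 j [-0.57  0.63  0.67  1.8  -0.49  0.88 -0.84]
shift cm [-0.21 -2.42 -0.65] turn [-0.001 -0.     0.001]
t 24.07 pos [548.6  29.7   3.5] F [4.7 2.2 5.2] op 0.416 j [-0.57  0.63  0.67  1.8  -0.49  0.88 -0.84]
shift cm [-0.21 -2.41 -0.65] turn [-0.001 -0.     0.001]
```

View pics/w8.png

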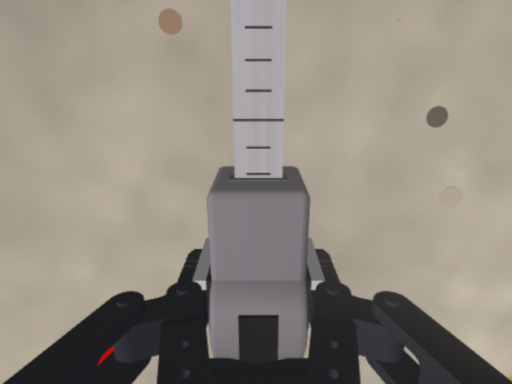

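View pics/s8c.png

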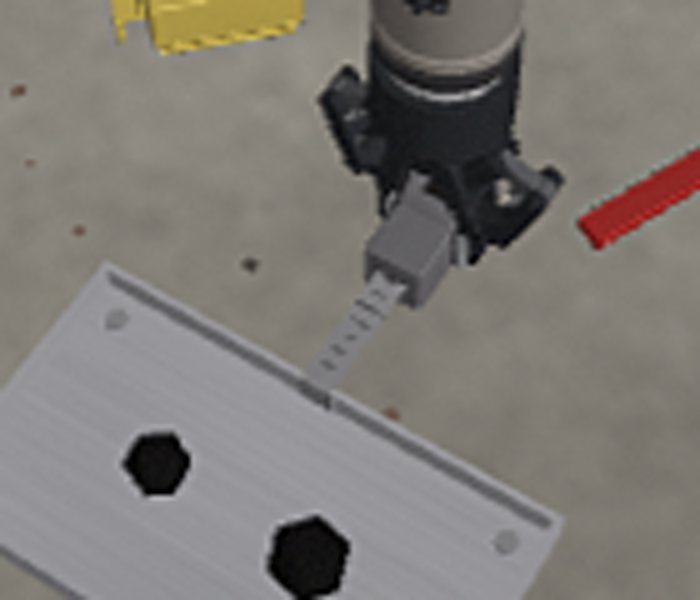

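Emit:
arm_command --rows "0 -0.04 -0.05 0 0 0 1;0 -0.07 -0.1 0 0 0 1;0 -0.07 -0.12 0 0 0 1;0 -0.07 -0.12 0 0 0 1"

```text
time_s: 24.58
position: [548.7, 29.7, 3.6]
orientation: [2.62, -1.733, 0.001]
contact_force: [5.5, 2.8, -0.7]
opening: 0.417
```

Emit:
arm_command --rows "0 -0.05 0 0 0 0 1;0 -0.1 0 0 0 0 1;0 -0.1 0 0 0 0 1"

```text
time_s: 24.95
position: [548.9, 29.8, 3.7]
orientation: [2.619, -1.733, -0.001]
contact_force: [4.5, 1.8, -2.3]
opening: 0.414
```

Emit:
arm_command --rows "0 -0.05 0 0 0 0 1;0 -0.1 0 0 0 0 1;0 -0.1 0 0 0 0 1"

```text
time_s: 25.32
position: [549.5, 30.1, 3.9]
orientation: [2.619, -1.733, -0.002]
contact_force: [2.7, -0.1, -2.3]
opening: 0.417
```

Emit:
arm_command --rows "0 0 0 0 0 0 0.1;0 0 0 0 0 0 0;0 0 0 0 0 0 -0.2;0 0 0 0 0 0 -0.5;0 0 0 0 0 0 -1;0 0 0 0 0 0 -1;0 0 0 0 0 0 -1"

```text
time_s: 26.2
position: [550.5, 30.5, 4.4]
orientation: [-2.62, 1.733, 0.0]
contact_force: [0.4, -0.5, -0.1]
opening: 1.001
```

```bash
python3 - <<'E'
from h import *
goal((570,41,10),-67)
grab('wrist','w9')
goal((570,41,10),-67)
E
```

```text
t 26.2 pos [550.5  30.5   4.4] F [ 0.4 -0.5 -0.1] op 1.001 j [-0.57  0.63  0.67  1.8  -0.49  0.89 -0.84]
shift cm [-0.2  -2.2  -0.56] turn [-0.  0.  0.]
t 26.25 pos [550.5  30.5   4.4] F [ 0.1  0.3 -0.3] op 0.998 j [-0.57  0.63  0.67  1.8  -0.49  0.89 -0.84]
shift cm [-0.21 -2.2  -0.56] turn [-0. -0.  0.]
```

View pics/w9.png

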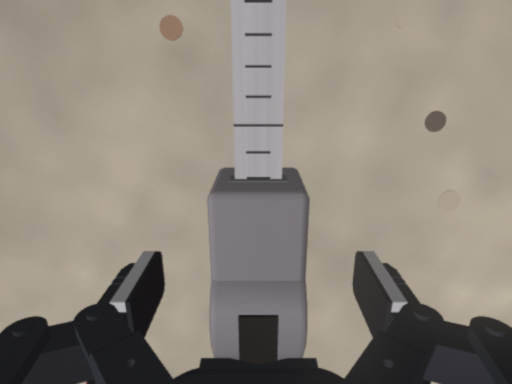

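Released and clear. The rule stays put, but the marks suggest it is a little shorter than before. I'll raise the arm and measure.

Emit:
arm_command --rows "0 0 -2 0 0 0 -1;0 0 -5 0 0 0 -1;0 0 -9 0 0 0 -1;0 0 -14 0 0 0 -1;0 0 -18 0 0 0 -1;0 0 -18 0 0 0 -1;0 0 -18 0 0 0 -1"

```text
time_s: 27.12
position: [550.0, 30.6, 183.8]
orientation: [2.62, -1.733, -0.002]
contact_force: [-0.4, 0.5, -0.3]
opening: 0.997
```

```bash
python3 - <<'E'
from h import *
goal((570,41,10),-67)
im,_,_=grab('wrist','w10'); 
cv2.imwrite('pics/w10c.png',cv2.resize(im[:240,190:340,::-1],None,fx=2.5*1,fy=2.5,interpolation=cv2.INTER_CUBIC))
E
```

```text
t 27.12 pos [550.   30.6 183.8] F [-0.4  0.5 -0.3] op 0.997 j [-0.66  0.42  0.8   1.61 -0.31  1.25 -0.98]
shift cm [-0.16 -2.26 17.38] turn [0.001 0.001 0.   ]
```

View pics/w10.png

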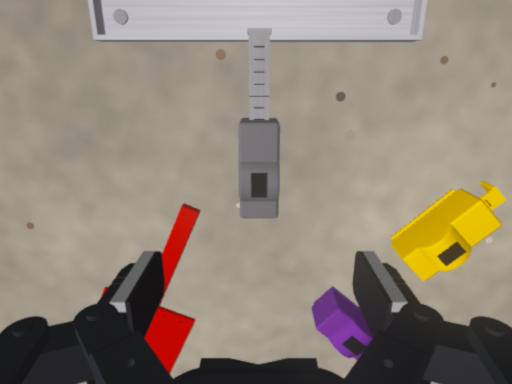

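View pics/w10c.png

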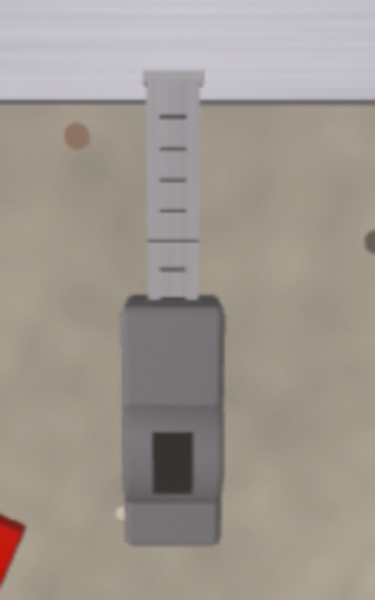

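```bash
python3 - <<'E'
from h import *
n=np.array([np.cos(np.radians(23)),np.sin(np.radians(23))])
z=load('w10'); f=lambda r,h,u=259: onz(z,u,r/2.5-.3,h)[:2]@n
hf=f(72,26.5); print('hook front->0; marks',[round(hf-f(r,26.5),1) for r in (117,149,180,211,241,270,298)])
print('case front top deck',hf-f(298,41),'rear',hf-f(545,41), 'rim outer',hf-f(101.5,18))
z=load('wrist1'); g=lambda r,h:onz(z,268,85+r/4-.4,h)[0]
print('blade0: mark',g(53,31.5)-g(119,31.5),'front',g(53,31.5)-g(137,46),'rear',g(53,31.5)-g(515,46))
for nm,zt in [('w3',126.6),('w9',4.4+0),('w8',3.5),('w7',10.4)]:
    pass
# marks vs case in close views (rule height above floor h0)
for nm,bz,rows in [('w3',126.6-8.4+31,[166]),('w7',10.4-8.4+31,[161,134,105.5]),('w8',26,[173.5,147,119.5]),('w9',26,[178,152,125])]:
    z=load(nm); d=z['E'][:3,:3]; 
    ax=np.array([1,0]) if nm=='w3' else n
    tc=onz(z,259,167.5,bz+15)[:2]@ax
    print(nm,[round(float(onz(z,259,r,bz)[:2]@ax-tc),2) for r in rows])
E
```

```text
hook front->0; marks [np.float64(13.7), np.float64(23.6), np.float64(33.5), np.float64(43.7), np.float64(53.7), np.float64(63.6), np.float64(73.3)]
case front top deck 71.5655852549429 rear 162.9093704748759 rim outer 8.11142921617568
blade0: mark 14.721598397074672 front 17.048573760622617 rear 107.52174630062444
w3 [-3.5]
w7 [-1.54, 8.51, 18.57]
w8 [-6.37, 3.76, 13.73]
w9 [-8.19, 1.91, 11.87]
```

```bash
python3 - <<'E'
from h import *
im,_,_=grab('wrist','w11'); 
import numpy as np
z=load('w10');y=load('w11')
for nm in('w10','w11'):
    q=load(nm); print(nm,[dep(q,u,v).round(1).tolist() for u,v in [(259,135),(250,140),(268,140),(259,211),(259,108),(300,200)]])
q=load('wrist1');print('before',[dep(q,u,v).round(1).tolist() for u,v in [(258,125),(278,145),(268,211),(268,105),(320,180)]])
# profile along axis, subpixel
for nm in('w9','w10','w11','w8','w7'):
    q=load(nm); g=q['im'][:,254:264].mean(2).mean(1)
    for a,b in ([(20,50),(112,126),(208,228)] if nm in('w10','w11') else [(160,184)]): print(nm,a,g[a:b].round().astype(int).tolist())
E
```

```text
w10 [[581.1, 44.0, 41.6], [573.9, 49.5, 40.9], [580.0, 35.1, 40.6], [515.7, 16.2, 40.8], [600.8, 52.4, 27.3], [529.0, -24.9, 1.7]]
w11 [[580.7, 44.2, 42.8], [573.4, 49.5, 40.8], [579.5, 35.2, 40.9], [515.8, 16.5, 42.0], [625.0, 63.3, 325.6], [528.3, -24.9, 1.0]]
before [[507.8, -263.1, 46.4], [489.8, -281.5, 45.2], [425.4, -273.6, 46.4], [524.0, -272.1, 31.4], [442.4, -331.1, -1.5]]
w9 160 [163, 163, 163, 163, 163, 163, 163, 163, 163, 163, 163, 163, 163, 163, 163, 162, 144, 81, 56, 62, 74, 90, 85, 80]
w10 20 [198, 200, 200, 200, 201, 201, 199, 192, 174, 162, 162, 160, 157, 157, 157, 157, 156, 156, 156, 156, 156, 156, 156, 156, 154, 139, 97, 118, 152, 155]
w10 112 [156, 156, 157, 156, 156, 155, 138, 81, 81, 80, 89, 106, 112, 116]
w10 208 [116, 117, 117, 116, 117, 116, 117, 117, 116, 116, 132, 150, 152, 152, 152, 152, 152, 151, 151, 151]
w11 20 [200, 200, 200, 201, 201, 199, 192, 174, 161, 159, 158, 157, 157, 157, 157, 157, 157, 156, 157, 156, 156, 156, 156, 155, 144, 112, 123, 153, 156, 156]
w11 112 [157, 157, 157, 157, 156, 143, 101, 76, 79, 84, 99, 110, 115, 118]
w11 208 [116, 116, 117, 116, 117, 116, 117, 116, 114, 117, 139, 151, 152, 152, 152, 152, 152, 151, 151, 151]
w8 160 [168, 168, 168, 168, 168, 168, 168, 168, 168, 168, 168, 166, 146, 75, 90, 143, 164, 147, 82, 77, 93, 89, 84, 83]
w7 160 [124, 73, 106, 163, 168, 168, 168, 168, 168, 168, 168, 168, 168, 168, 168, 168, 166, 147, 82, 77, 93, 89, 83, 82]
```

Emit:
arm_command --rows "0 0 0 0 0 0 -1;0 0 0 0 0 0 -1;0 0 0 0 0 0 -1;0 0 0 0 0 0 -1"

```text
time_s: 27.72
position: [550.5, 30.4, 184.3]
orientation: [2.62, -1.733, -0.0]
contact_force: [-0.0, -0.2, -0.7]
opening: 0.997
```

```bash
python3 - <<'E'
from h import *
goal((570,41,10),-67); grab('wrist','w12')
E
```

```text
t 27.73 pos [550.5  30.4 184.3] F [-0.  -0.2 -0.7] op 0.997 j [-0.66  0.42  0.8   1.61 -0.31  1.25 -0.98]
shift cm [-0.21 -2.21 17.43] turn [ 0. -0.  0.]
```

Emit:
arm_command --rows "0 0 0 0 0 0 -1;0 0 0 0 0 0 -1;0 0 0 0 0 0 -1;0 0 0 0 0 0 -1;0 0 0 0 0 0 -1;0 0 0 0 0 0 -1;0 0 0 0 0 0 -1;0 0 0 0 0 0 -1"

```text
time_s: 28.78
position: [550.5, 30.5, 184.4]
orientation: [-2.62, 1.733, -0.0]
contact_force: [-0.7, -0.0, -0.3]
opening: 1.004
```

```bash
python3 - <<'E'
from h import *
goal((570,41,10),-67); grab('wrist','w13')
n=np.array([np.cos(np.radians(23)),np.sin(np.radians(23))])
def edge(g,a,b):  # half-level crossing
    s=g[a:b]; lo,hi=s[0],s[-1]; m=(lo+hi)/2; k=np.where((s[:-1]-m)*(s[1:]-m)<=0)[0][0]; return a+k+(m-s[k])/(s[k+1]-s[k])
for nm in('w10','w11','w12','w13'):
    q=load(nm); g=q['im'][:,256:262].mean(2).mean(1)
    h=edge(g,24,32); r=edge(g,214,222)
    mk=[k+np.average([-2,-1,0,1,2],weights=np.clip(150-g[k-2:k+3],0,None)+1e-9) for k in range(40,113) if g[k]==g[k-3:k+4].min() and g[k]<140]
    P=lambda v,z:onz(q,259,v,z)[:2]@n
    print(nm,'px',round(h,2),np.round(mk,2),round(r,2),'hook-rear',(P(h,26.5)-P(r,41)).round(2),'mark-rear',np.round([P(v,26.5)-P(r,41) for v in mk],2))
q=load('wrist1'); g=q['im'][:,264:271].mean(2).mean(1)
print(g[94:120].round(),g[208:220].round())
E
```

```text
t 28.77 pos [550.5  30.5 184.4] F [-0.7 -0.  -0.3] op 1.004 j [-0.66  0.42  0.8   1.61 -0.31  1.25 -0.98]
shift cm [-0.21 -2.2  17.44] turn [-0.  0.  0.]
w10 px 27.66 [ 46.22  59.07  71.5   83.77  95.78 107.27] 218.16 hook-rear 164.01 mark-rear [149.93 139.91 130.   119.99 109.98 100.18]
w11 px 26.71 [ 45.29  58.08  70.77  83.07  95.07 106.78] 217.78 hook-rear 163.93 mark-rear [149.91 139.98 129.9  119.91 109.94  99.99]
w12 px 28.5 [ 47.08  59.5   72.07  84.27  96.28 108.08] 218.36 hook-rear 163.87 mark-rear [149.74 140.02 129.97 119.99 109.95  99.86]
w13 px 28.41 [ 47.07  59.78  72.27  84.27  96.28 108.07] 218.35 hook-rear 163.97 mark-rear [149.77 139.83 129.83 120.01 109.97  99.88]
[162. 162. 161. 150. 126. 141. 161. 163. 163. 162. 161. 161. 161. 161.
 161. 161. 161. 161. 160. 152. 126. 120. 157. 161. 159. 144.] [124. 124. 124. 125. 124. 124. 139. 171. 175. 174. 174. 174.]
```

```bash
python3 - <<'E'
from h import *
q=load('wrist1')
for m in (114.4,114.6,114.8):
  print([ (onz(q,268,m,31.5)[0]-onz(q,268,r,46)[0]).round(2) for r in (214.2,214.4)])
z=load('w3'); g=z['im'][:,254:264].mean(2).mean(1); print(g[160:184].round())
E
```

```text
[np.float64(93.65), np.float64(93.86)]
[np.float64(93.47), np.float64(93.68)]
[np.float64(93.29), np.float64(93.5)]
[170. 169. 170. 169. 160. 125.  75. 107. 164. 170. 169. 169. 169. 169.
 169. 169. 168. 148.  86.  85.  97.  89.  84.  84.]
```

```bash
python3 - <<'E'
from h import *
n=np.array([np.cos(np.radians(23)),np.sin(np.radians(23))])
z=load('w13')
P=lambda u,v,h:onz(z,u,v,h)
print('hook front - rim outer', (P(259,28.4,26.5)-P(220,40.7,18))[:2]@n)
a=(P(249,40,26.5)+P(270,40,26.5))/2; b=(P(240,213,41)+P(278,213,41))/2
print('axis deg',np.degrees(np.arctan2(*(a-b)[[1,0]])))
print(ctrl.job_done())
E
```

```text
hook front - rim outer 8.528800537083994
axis deg 22.900251105757874
the job is handed in; nothing more can be done
None
```

The rule is standing locked on the floor with its hook over the near rim. It locked shorter than the 75 mm aimed for, at about 71 mm of blade showing.

I gripped the grey rule at blade height and lowered the hook inside the rim. I backed it off square to the rim until about 62 mm of blade was out, with about 5 N of pull. On the first presses the lock tooth met crests. I shifted the case toward the rim in between, and it then dropped home. By the wrist reading the floor force peaked at about 16 N, against the 25 N limit. I eased off, let go and raised the arm clear before handing in at about 28.8 s.

Last checks before handing in:
- **Sole:** the case top dropped from about 46 to 41 mm, front and rear alike, so the sole is home and the rule is level.
- **Squareness:** the rule's axis reads 22.9°, against 23.0° for the square to the rim.
- **Hook:** its inner face lies within about 0.5 mm of the rim's inner face.
- **Stability:** three wrist pictures over about 1.5 s after release showed no creep. The arm was clear of everything.
- **Bystanders:** I took no final picture to check them. I noticed no contact with any.

**Disagreements:**
- **Final blade value:** the estimates run from 55.0 to 56.3 mm, because the marks and the case-edge measurements differ. All are above the 54.5 mm lower limit, but by only about 0.5 to 1.8 mm.
- **Slip when easing off:** the marks also showed the blade drawing in about 2 mm as I eased off and released. That is more than the play I expected in the lock.
- **Shifts between presses:** two of the moved shifts came out at 2.4 and 1.3 mm instead of at most 1 mm, because the case stuck and then slipped. The case may have lifted off the floor briefly then.

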